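# Eject the dosing cartridge and trap it

### The job

Eject the washing-dosage cartridge from its dock: with one finger press the round key fully down and keep it down, and with the other finger stop the cartridge on the runway as the spring slides it out, before it gets to the open end. Do not lift or carry the cartridge, and leave everything else on the table alone. Finish while still holding: one finger on the key, the other against the cartridge, which stands still on the runway with its front well out past the gate.

Things in the scene. Friction and masses are not known exactly. Their poses are not given: they have to be found in the camera images.
- dock: Low white dock fixed to the table, deck 30 mm high. Own frame (mm): x from -85 to 105, y from -102.5 to 35.5, z up; origin at table height under the runway's centre line. The cartridge is ejected towards -x along y = 0, from an open-topped bay (x 26 to 105, walls to 48 mm above the table) onto the runway. The round key is beside the runway at x = -30, y = -72.
- runway (a point): Point on the runway floor beside the key (dock frame x = -30, y = 0, z = 30 mm), 72 mm from the key's centre. The runway is flat, 47 mm wide between rails only 6 mm high (tops 36 mm above the table). A finger standing here meets the cartridge's front after it has slid some 40 mm.
- lip (a point): Middle of the open end of the runway (dock frame x = -85, y = 0, z = 30 mm), where the cartridge would fall to the table.
- gate (a point): Middle of the gate's slot across the runway floor (dock frame x = 20, y = 0, z = 30 mm). The gate, a rib 7 mm high when the key is up, holds the cartridge in the bay against the spring pusher (a black plate behind it). It sinks with the key and is clear at about 7 mm of key travel.
- cartridge: Grey loose cartridge, 60 (x) x 44 (y) x 22 mm high, with a black cap 2 mm high on top, about 50 g. Origin: centre of its underside; axes as the dock's. Starts at x = 52.5, y = 0, z = 30 mm in the dock's frame. Gate down, the pusher drives it to the dock's -x at 30 to 45 mm/s with 1.2 to 2.2 N, never stopping by itself: its front is past the open end in about 3 s unless a finger stands in its way.
- key (a joint): Travel of the round key, m: 0 up, 0.010 fully down. Its spring takes 1 N at the top and 3 N fully down, plus up to about 3 N of friction from the loaded gate. Let go, it springs up again, and the gate with it, under the cartridge.
- key_top (a point): Centre of the top face of the round grey key, 38 mm across; moves with it: 46 mm above the table when up, 36 mm when fully down. That is 6 mm above the runway floor, so the other finger, of equal length, then stands low in the runway, well below the top of the 22 mm high cartridge.
- spare: spare cartridge of the same shape and size as the docked one, loose on the table beside the dock; a bystander. Origin: centre of its underside
- cup: white measuring cup, 60 mm across the rim, 55 mm high, a bystander. Origin: centre of its underside
- clothespeg: wooden clothes peg 75 x 10 x 13 mm lying on the table, a bystander. Origin: centre of its underside
- stain_jar: white closed jar, 70 mm across, 90 mm high, a bystander. Origin: centre of its underside
- brush: scrubbing brush about 200 mm long lying on the table, a bystander
- softener: white bottle, 72 mm across, 190 mm high, a bystander. Origin: centre of its underside
Not all that is in view belongs to the job. What is shaped like the cartridge but green is not meant. Leave any red look-alike of the dock alone.

How it is judged:
By the outcome, as a careful person would: the job done as asked, in the order asked, and still so for the second after the job is handed in, while the arm keeps its last pose, push and grip.
It also fails if it takes over 38 s, if anything falls off the work surface, if the arm or the gripper's body presses on something with over 40 N, if the wrist force passes 120 N, or if a joint passes its speed limit or range.

### The arm

A 6-joint arm with a two-finger parallel gripper is mounted at the origin on the work surface. World frame = base frame: x ahead of the robot, y to its left, z up, the work surface at z = 0. Lengths are in m, angles in rad, forces in N, time in s.
With the tool pointing down it reaches from about 0.425 to 0.95 m from the base axis. Payload 3.5 kg.
Tool frame: the origin (TCP) lies midway between the tips of the shut fingers; the grasp point (between the pads) lies 19 mm behind it; z points along the fingers, y is the line along which they close (so a half turn about z gives the same grasp; the last joint's range is limited). The gripper opens to 85 mm and grips with 20 to 120 N. Pads are 22 mm wide; open, the fingers measure 114 mm over their backs; the gripper's body (76 mm by 85 mm) begins 54 mm behind the grasp point. The pads swing forward as they close: fully open they stand 13 mm farther back than shut.
Start: joints at [-1.267, 0.286, 1.577, -0, 1.279, -0.15], TCP at [0.296, -0.607, 0.231] pointing down, gripper open.
Joint ranges: [-2.77, 2.77], [-0.9, 2.22], [0.21, 2.48], [-1.53, 4.67], [0.24, 2.81], [-2.84, 2.84]. Speed limits (rad/s): [2.79, 2.79, 3.14, 3.14, 3.14, 3.14].

### API

Orientations are given as a unit quaternion [x, y, z, w].
In Python, from plant import * gives the robot as it stands.
- The arm moves only by the tool move_arm, never from a script. Its argument "moves" is a list of rows, each a list of 3 entries, a list of its own where there are three numbers: the opening, from 0 (shut) to 1 (fully open), then the shift along the tool's x, y, z in m, then the turn, a rotation vector about the tool's x, y, z in rad. A call has exactly 10 rows; each row shifts and turns the commanded pose from where the row before left it, along the tool's axes as they then stand; what a row does not reach is not made up. A row lasts 1/12 s, in which the tool goes at most 41.7 mm and 7.16 degrees, less where a joint would pass 70% of its speed; a pose out of reach is approached as far as the arm can. A call is refused whole if a number of a shift passes 0.0417 or a number of a turn 0.125, either way. A call with a gripper value outside its range is refused whole. The fingers move at their own pace and stop on an object; "grip_force" is the grip in N (left out, the last holds). Time passes only in rows, so rows that do not move let the fingers close, or fill a call up. It gives the time, the measured TCP pose, the force, the opening and the grip force at its end, in the units of the state.
- get_state(): the state, without advancing time (a new reading comes with each control period).
- read_camera(name): name is "scene" or "top" or "wrist"; returns the picture (480x640x3 uint8, red, green, blue); there is no depth.
- camera_params(name): a dict with "fx", "fy", "cx", "cy" (pixels), "rvec" (rotation vector, rad) and "tvec" (3), from world to camera coordinates, as OpenCV has them; the wrist camera has in their place "tool_from_camera" (4x4, takes a point from camera to tool coordinates, whose origin is the TCP and whose axes are the flange's). Camera axes: x right, y down, z forward; pixel columns grow to the right and rows downward; lengths in m; the calibration is good to about 2 mm. A picture is of the moment at which its call begins: read the wrist's pose just before it. camera_params takes no time and is no camera call.
- sign_off(): hands the job in; it is judged then, once.
The state is a dict: "time": time; "qpos": joint angles; "dq": joint speeds; "joint_efforts": joint torques, N m; "eef_pos": TCP position; "tcp_rot": TCP orientation; "contact_force": force on the tool from outside, world axes, zero at the start; "wrist_torque": the same for the moment, N m; "opening": opening from 0.0 (shut) to 1.0 (fully open); "finger_force": force on a finger pad.
Only numpy, scipy, OpenCV 4.12 (cv2) and the standard library are available. Lean on these libraries where they do the work, as an engineer would, in place of code of your own. Each camera call takes 0.05 s, during which the arm holds its last target. There are 200 camera calls.

## Working session

There is one attempt and no reset: what is moved stays moved. The work goes in short steps, Python scripts to look and compute and a tool call to move; the robot and the scene stay as the last step left them, time stands still between calls to the robot, and variables do not carry over. Pictures are saved under pics/ and viewed, at most 10 in all, crops included, and the job is handed in when it is done.

Besides the shell and the picture viewer there is one more tool, called after "Request:" as a command line: name --argument value ..., lists and objects as JSON in quotes. move_arm: Moves the arm, as the interface text tells. Its arguments: {"type":"object","properties":{"moves":{"type":"array"},"grip_force":{"type":"number"}},"required":["moves"]}

```bash
mkdir -p pics; ls; python3 - <<'E'
from plant import *
import cv2
print(get_state())
for n in("scene","top"):
    im=read_camera(n); cv2.imwrite(f"pics/{n}0.png",im[:,:,::-1]); print(n,camera_params(n))
print(camera_params("wrist"))
E
```

```text
pics
{'time': 0.0, 'qpos': array([-1.26699981e+00,  2.87179540e-01,  1.57819151e+00,  1.18276306e-05,
        1.27858753e+00, -1.50016288e-01]), 'dq': array([ 0.00227833, -0.00169247, -0.00091263, -0.00010372, -0.00013854,
       -0.00168929]), 'joint_efforts': array([-6.91380847e-04, -4.05987847e+01, -2.92628521e+01, -1.58770313e-04,
        5.80392749e-03, -3.59948444e-07]), 'eef_pos': array([ 0.29573669, -0.60603178,  0.22993007]), 'tcp_rot': array([ 9.74366709e-01,  2.24962480e-01, -8.52242138e-05, -1.17990315e-03]), 'contact_force': array([-0.72773717, -0.10245567, -0.41166769]), 'wrist_torque': array([ 0.02345191,  0.01516823, -0.06888367]), 'finger_force': 0.0, 'opening': 0.9985840165925748}
scene {'fx': 462.33278989923195, 'fy': 462.33278989923195, 'cx': 316.27865346989535, 'cy': 231.7153570231356, 'rvec': array([ 0.63365786,  2.62076733, -1.19116953]), 'tvec': array([ 0.4751706 , -0.09736872,  1.17182003])}
top {'fx': 450.2392714035421, 'fy': 450.2392714035421, 'cx': 321.46294141583854, 'cy': 236.57870551848936, 'rvec': array([ 2.24771397, -1.95548715,  0.21007687]), 'tvec': array([-0.0741215 ,  0.52683276,  0.93314764])}
{'fx': 397.0879683636149, 'fy': 397.0879683636149, 'cx': 321.82686823506293, 'cy': 238.5786982302327, 'tool_from_camera': array([[ 2.66503892e-04, -9.50121995e-01, -3.11878379e-01,
         8.02803492e-02],
       [ 9.99999927e-01,  1.68228645e-04,  3.42011965e-04,
        -7.89200341e-04],
       [-2.72486213e-04, -3.11878447e-01,  9.50121971e-01,
        -1.42081524e-01],
       [ 0.00000000e+00,  0.00000000e+00,  0.00000000e+00,
         1.00000000e+00]])}
```

View pics/top0.png

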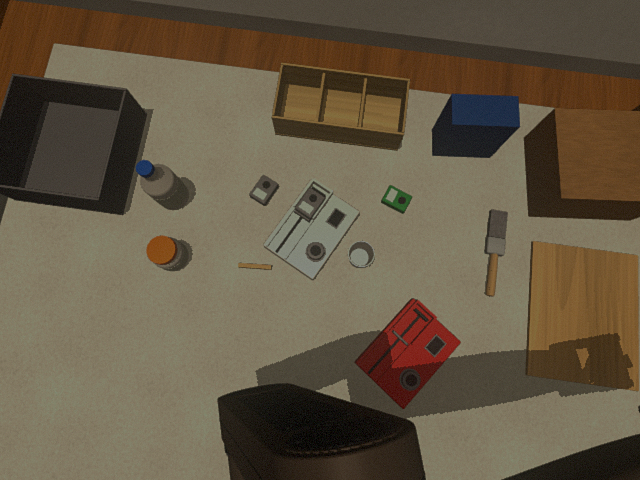

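View pics/scene0.png

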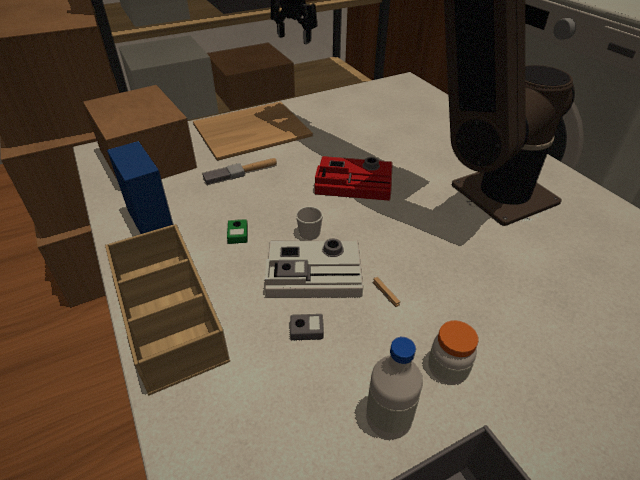

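The white dock is in the top view around (312,230). The key is near (316,250), the cartridge near (308,200), and the open end near (278,245).

```bash
cat > h.py <<'E'
import numpy as np, cv2
from scipy.spatial.transform import Rotation as R
def ray(p,px):
    Rm=cv2.Rodrigues(np.array(p["rvec"]))[0]; o=-Rm.T@p["tvec"]
    d=Rm.T@np.array([(px[0]-p["cx"])/p["fx"],(px[1]-p["cy"])/p["fy"],1]); return o,d
def onz(p,px,z):
    o,d=ray(p,px); return o+d*(z-o[2])/d[2]
E
python3 - <<'E'
import cv2,numpy as np
t=cv2.imread('pics/top0.png')[170:290,250:370]; s=cv2.imread('pics/scene0.png')[225:305,255:375]
t=cv2.resize(t,None,fx=5,fy=5,interpolation=cv2.INTER_CUBIC)
cv2.imwrite('pics/c1.png',t)
E
```

```text
(no output)
```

View pics/c1.png

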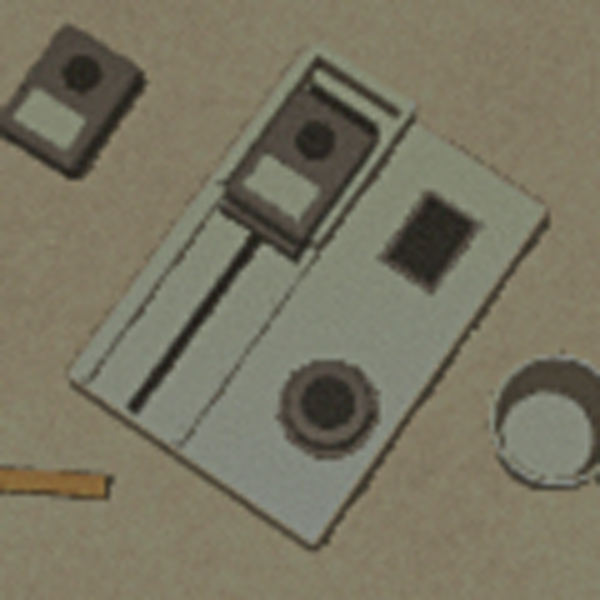

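The crop shows the dock's deck corners at crop pixels (70,377), (313,548) and (548,213), with the key's centre at (328,405). The slot runs down the runway from (258,235) to (133,408).

```bash
python3 - <<'E'
from plant import *
from h import *
p=camera_params("top")
L=[((70,377),(-85,35.5,30)),((313,546),(-85,-102.5,30)),((548,213),(105,-102.5,30)),((327,405),(-30,-72,46)),((320,42),(105,35.5,48))]
W=[];D=[]
for (u,v),d in L:
    w=onz(p,(250+u/5-.4,170+v/5-.4),d[2]/1e3); W.append(w[:2]); D.append(np.array(d[:2])/1e3)
W=np.array(W);D=np.array(D)
wc,dc=W.mean(0),D.mean(0)
U,S,Vt=np.linalg.svd((D-dc).T@(W-wc)); Rm=(U@Vt).T; print(np.linalg.det(Rm))
t=wc-Rm@dc; th=np.arctan2(Rm[1,0],Rm[0,0])
print("th",th,"t",t,"res mm",((D@Rm.T+t-W)*1e3).round(1))
for n,d in dict(key=(-.03,-.072),run=(-.03,0),lip=(-.085,0),gate=(.02,0)).items(): print(n,Rm@d+t)
s=get_state();T=R.from_quat(s["tcp_rot"]).as_matrix();print(T.round(3))
E
```

```text
0.9999999999999993
th -0.4837531997059758 t [0.55995395 0.05774038] res mm [[ 1.   2.7]
 [-3.1 -0.7]
 [-0.4 -4.6]
 [-0.9 -1.5]
 [ 3.3  4.1]]
key [0.49990873 0.00795513]
run [0.53339629 0.07169353]
lip [0.48470723 0.0972743 ]
gate [0.57765906 0.04843828]
[[ 0.899  0.438 -0.001]
 [ 0.438 -0.899  0.002]
 [ 0.    -0.002 -1.   ]]
```

Request:
move_arm --moves '[[1, [0.024, -0.0242, 0], [0, 0, 0]], [1, [0.024, -0.0242, 0], [0, 0, 0]], [1, [0.024, -0.0242, 0], [0, 0, 0]], [1, [0.024, -0.0242, 0], [0, 0, 0]], [1, [0.024, -0.0242, 0], [0, 0, 0]], [1, [0.024, -0.0242, 0], [0, 0, 0]], [1, [0.024, -0.0242, 0], [0, 0, 0]], [1, [0.024, -0.0242, 0], [0, 0, 0]], [1, [0.024, -0.0242, 0], [0, 0, 0]], [1, [0.024, -0.0242, 0], [0, 0, 0]]]'

```text
time: 0.93
eef_pos: [0.4055, -0.2821, 0.2308]
tcp_rot: [0.974, 0.225, -0.0, -0.0]
contact_force: [0.3, 0.1, 0.0]
opening: 1.002
finger_force: 0.0
```

Request:
move_arm --moves '[[1, [0.024, -0.0242, 0], [0, 0, 0]], [1, [0.024, -0.0242, 0], [0, 0, 0]], [1, [0.024, -0.0242, 0], [0, 0, 0]], [1, [0.024, -0.0242, 0], [0, 0, 0]], [1, [0.024, -0.0242, 0], [0, 0, 0]], [1, [0.024, -0.0242, 0], [0, 0, 0]], [1, [0.024, -0.0242, 0], [0, 0, 0]], [1, [0.024, -0.0242, 0], [0, 0, 0]], [1, [0.024, -0.0242, 0], [0, 0, 0]], [1, [0.024, -0.0242, 0], [0, 0, 0]]]'

```text
time: 1.77
eef_pos: [0.5151, 0.0406, 0.2309]
tcp_rot: [0.974, 0.225, -0.0, -0.0]
contact_force: [0.7, -1.0, 0.2]
opening: 1.002
finger_force: 0.0
```

Request:
move_arm --moves '[[0.68, [0, 0, 0], [0, 0, 0.117]], [0.68, [0, 0, 0], [0, 0, 0.117]], [0.68, [0, 0, 0], [0, 0, 0.117]], [0.68, [0, 0, 0], [0, 0, 0.117]], [0.68, [0, 0, 0], [0, 0, 0.117]], [0.68, [0, 0, 0], [0, 0, 0.117]], [0.68, [0, 0, 0], [0, 0, 0.117]], [0.68, [0, 0, 0], [0, 0, 0.117]], [0.68, [0, 0, 0], [0, 0, 0]], [0.68, [0, 0, 0], [0, 0, 0]]]'

```text
time: 2.6
eef_pos: [0.5149, 0.0388, 0.2309]
tcp_rot: [0.971, -0.237, -0.0, 0.0]
contact_force: [-0.4, -0.7, -0.2]
opening: 0.681
finger_force: 0.0
```

```bash
python3 - <<'E'
from plant import *
import cv2,pickle
s=get_state(); im=read_camera("wrist"); cv2.imwrite("pics/w1.png",im[:,:,::-1]); pickle.dump(s,open("w1.pkl","wb"))
print(s["eef_pos"],s["tcp_rot"],s["opening"],s["contact_force"],s["qpos"])
E
```

```text
[0.5148734  0.03882103 0.23089593] [ 9.71429704e-01 -2.37327107e-01 -4.14906362e-04  4.34615038e-05] 0.6809353067820262 [-0.37919603 -0.6976934  -0.16389992] [-1.21430312e-01 -6.65062633e-02  1.96192742e+00  1.21567619e-05
  1.24700577e+00  1.92858902e+00]
```

View pics/w1.png

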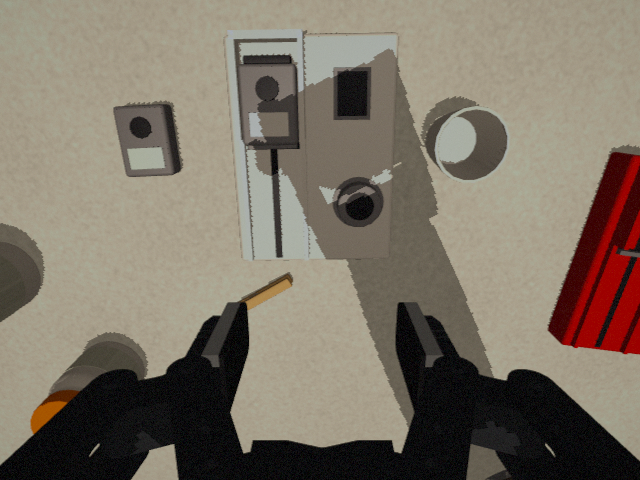

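The wrist view shows the key near (359,204), the slot from (274,150) to (279,257), and the deck corners at (242,260), (391,258) and (398,34). The fingertips are near rows 305, at columns 240 and 405.

```bash
cat >> h.py <<'E'
def wray(p,s,px):
    T=R.from_quat(s["tcp_rot"]).as_matrix(); M=np.array(p["tool_from_camera"])
    d=M[:3,:3]@np.array([(px[0]-p["cx"])/p["fx"],(px[1]-p["cy"])/p["fy"],1])
    return s["eef_pos"]+T@M[:3,3], T@d
def wonz(p,s,px,z):
    o,d=wray(p,s,px); return o+d*(z-o[2])/d[2]
def fit(D,W):
    wc,dc=W.mean(0),D.mean(0); U,S,Vt=np.linalg.svd((D-dc).T@(W-wc)); Rm=(U@Vt).T; t=wc-Rm@dc
    return Rm,t
E
python3 - <<'E'
from plant import *
from h import *
import pickle
s=pickle.load(open("w1.pkl","rb")); p=camera_params("wrist")
L=[((242,260),(-85,35.5,30)),((391,258),(-85,-102.5,30)),((398,34),(105,-102.5,30)),((359,203),(-30,-72,46)),((226,31),(105,35.5,48))]
W=np.array([wonz(p,s,px,d[2]/1e3)[:2] for px,d in L]); D=np.array([d[:2] for _,d in L])/1e3
Rm,t=fit(D,W); print("th",np.arctan2(Rm[1,0],Rm[0,0]),t,((D@Rm.T+t-W)*1e3).round(1))
for n,d in dict(key=(-.03,-.072),run=(-.03,0)).items(): print(n,Rm@d+t)
print("key direct",W[3], "slot", wonz(p,s,(279,257),.03), wonz(p,s,(274,150),.03))
# dark ring/disc of key
im=cv2.imread("pics/w1.png"); cv2.imwrite("pics/c2.png",cv2.resize(im[150:270,220:420],None,fx=4,fy=4,interpolation=cv2.INTER_CUBIC))
# finger tips: px at tool plane z offset -5mm
Mi=np.linalg.inv(np.array(p["tool_from_camera"]))
for q in [(0,0,0),(0,.036,-.004),(0,-.036,-.004)]:
    c=Mi[:3,:3]@q+Mi[:3,3]; print(q,c[0]/c[2]*p["fx"]+p["cx"],c[1]/c[2]*p["fy"]+p["cy"])
E
```

```text
th -0.47265563499131485 [0.56051612 0.05982108] [[-0.3  0.4]
 [-1.3  0.7]
 [ 0.3 -4.1]
 [-2.9 -0.4]
 [ 4.2  3.3]]
key [0.50102708 0.00937256]
run [0.53380525 0.07347866]
key direct [0.50395676 0.00980898] slot [0.48806678 0.09786113 0.03      ] [0.57448313 0.05407985 0.03      ]
(0, 0, 0) 323.3481285799509 316.37650915761276
(0, 0.036, -0.004) 415.0185877042187 321.4558620146011
(0, -0.036, -0.004) 231.74369008628992 321.43432074724893
```

View pics/c2.png

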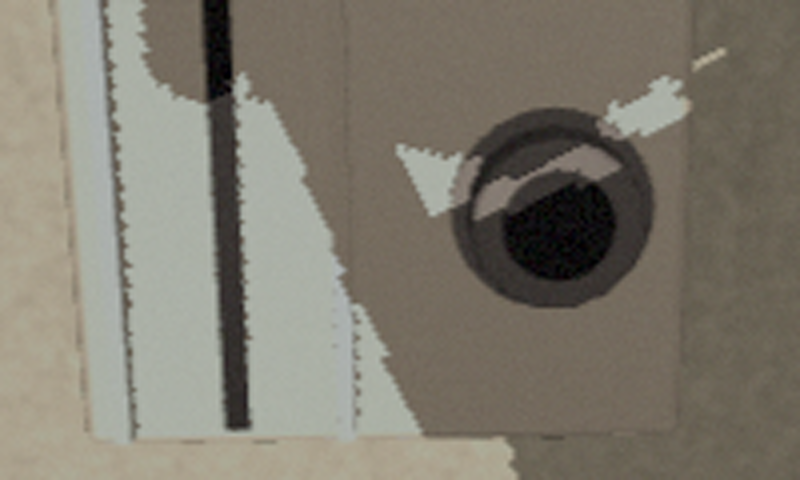

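```bash
python3 - <<'E'
from plant import *
from h import *
import pickle
s=pickle.load(open("w1.pkl","rb")); p=camera_params("wrist")
K=np.array([.503,.0095]); a=-.472; Rm=np.array([[np.cos(a),-np.sin(a)],[np.sin(a),np.cos(a)]])
for px in [(473,144),(438,144),(508,144),(473,182)]:
    w=wonz(p,s,px,.055)[:2]; print(px,w,(Rm.T@(w-K)*1e3+[-30,-72]).round(1))
E
```

```text
(473, 144) [ 0.50762156 -0.08998548] [  19.3 -158.5]
(438, 144) [ 0.52023374 -0.06570068] [  19.5 -131.1]
(508, 144) [ 0.49500826 -0.11427242] [  19.2 -185.9]
(473, 182) [ 0.47947401 -0.07937237] [ -10.5 -161.9]
```

Request:
move_arm --moves '[[0.68, [0.0026, -0.0045, 0.015], [0, 0, 0.0]], [0.68, [0, 0, 0.02], [0, 0, 0]], [0.68, [0, 0, 0.02], [0, 0, 0]], [0.68, [0, 0, 0.02], [0, 0, 0]], [0.68, [0, 0, 0.02], [0, 0, 0]], [0.68, [0, 0, 0.02], [0, 0, 0]], [0.68, [0, 0, 0.015], [0, 0, 0]], [0.68, [0, 0, 0.01], [0, 0, 0]], [0.68, [0, 0, 0], [0, 0, 0]], [0.68, [0, 0, 0], [0, 0, 0]]]'

```text
time: 3.48
eef_pos: [0.5195, 0.0416, 0.0912]
tcp_rot: [0.971, -0.238, -0.0, 0.0]
contact_force: [0.1, 0.8, 0.7]
opening: 0.68
finger_force: 0.0
```

```bash
python3 - <<'E'
from plant import *
import cv2,pickle
s=get_state(); im=read_camera("wrist"); cv2.imwrite("pics/w2.png",im[:,:,::-1]); pickle.dump(s,open("w2.pkl","wb"))
print(s["eef_pos"],s["tcp_rot"],s["opening"],s["contact_force"])
E
```

```text
[0.51948252 0.04157442 0.09118956] [ 9.71175897e-01 -2.38363693e-01 -3.54408043e-04  3.44795561e-05] 0.6799411005917634 [0.11059586 0.82099684 0.70800149]
```

View pics/w2.png

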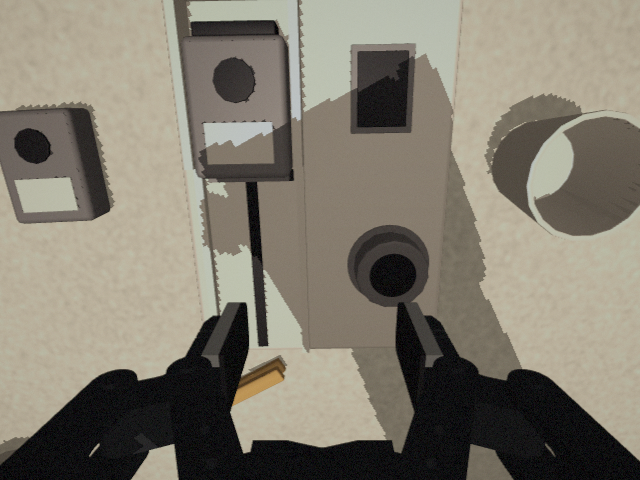

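The key's top face is centred near (392,272) with its symbol at (393,275). The slot runs from (252,182) to (263,345), and the cup is well clear of the fingers.

```bash
python3 - <<'E'
from plant import *
from h import *
import pickle
s=pickle.load(open("w2.pkl","rb")); p=camera_params("wrist")
T=R.from_quat(s["tcp_rot"]).as_matrix()
for n,px,z in [("key",(392,272),.046),("sym",(393,275),.046),("collar",(388,265),.030),("slot0",(252,182),.03),("slot1",(263,345),.03),("cartfront",(247,181),.052),("endL",(202,348),.03),("endR",(437,347),.03)]:
    w=wonz(p,s,px,z); print(n,w.round(4),"tool mm",(T.T@(w-s["eef_pos"])*1e3).round(1))
E
```

```text
key [0.5033 0.0103 0.046 ] tool mm [ 0.2 35.2 45.2]
sym [0.5015 0.0105 0.046 ] tool mm [-1.5 35.8 45.2]
collar [0.5007 0.0109 0.03  ] tool mm [-2.4 35.9 61.2]
slot0 [0.5749 0.0538 0.03  ] tool mm [ 43.5 -36.5  61.2]
slot1 [0.4886 0.0976 0.03  ] tool mm [-53.3 -35.3  61.2]
cartfront [0.5781 0.0504 0.052 ] tool mm [ 47.9 -34.9  39.1]
endL [0.5035 0.1306 0.03  ] tool mm [-55.3 -71.6  61.2]
endR [0.4397 0.007  0.03  ] tool mm [-54.7  67.6  61.2]
```

Request:
move_arm --moves '[[0.68, [0, 0, 0.012], [0, 0, 0]], [0.68, [0, 0, 0.012], [0, 0, 0]], [0.68, [0, 0, 0.008], [0, 0, 0]], [0.68, [0, 0, 0.005], [0, 0, 0]], [0.68, [0, 0, 0.003], [0, 0, 0]], [0.68, [0, 0, 0.002], [0, 0, 0]], [0.68, [0, 0, 0.001], [0, 0, 0]], [0.68, [0, 0, 0.001], [0, 0, 0]], [0.68, [0, 0, 0], [0, 0, 0]], [0.68, [0, 0, 0], [0, 0, 0]]]'

```text
time: 4.37
eef_pos: [0.5198, 0.0415, 0.0476]
tcp_rot: [0.971, -0.239, 0.0, -0.0]
contact_force: [-0.3, -0.1, -0.4]
opening: 0.676
finger_force: 0.0
```

Request:
move_arm --moves '[[0.68, [0, 0, 0.001], [0, 0, 0]], [0.68, [0, 0, 0.001], [0, 0, 0]], [0.68, [0, 0, 0.001], [0, 0, 0]], [0.68, [0, 0, 0.001], [0, 0, 0]], [0.68, [0, 0, 0.001], [0, 0, 0]], [0.68, [0, 0, 0.001], [0, 0, 0]], [0.68, [0, 0, 0.001], [0, 0, 0]], [0.68, [0, 0, 0.001], [0, 0, 0]], [0.68, [0, 0, 0], [0, 0, 0]], [0.68, [0, 0, 0], [0, 0, 0]]]'

```text
time: 5.2
eef_pos: [0.5196, 0.0415, 0.0393]
tcp_rot: [0.971, -0.239, -0.0, 0.0]
contact_force: [-1.2, 0.6, 0.7]
opening: 0.684
finger_force: 0.5
```

Request:
move_arm --moves '[[0.68, [0, 0, 0.001], [0, 0, 0]], [0.68, [0, 0, 0.001], [0, 0, 0]], [0.68, [0, 0, 0.001], [0, 0, 0]], [0.68, [0, 0, 0.001], [0, 0, 0]], [0.68, [0, 0, 0.001], [0, 0, 0]], [0.68, [0, 0, 0.001], [0, 0, 0]], [0.68, [0, 0, 0.001], [0, 0, 0]], [0.68, [0, 0, 0.001], [0, 0, 0]], [0.68, [0, 0, 0.001], [0, 0, 0]], [0.68, [0, 0, 0], [0, 0, 0]]]'

```text
time: 6.03
eef_pos: [0.5197, 0.0415, 0.0312]
tcp_rot: [0.971, -0.239, -0.0, 0.0]
contact_force: [-3.5, 0.3, 7.7]
opening: 0.678
finger_force: 4.0
```

Request:
move_arm --moves '[[0.68, [0, 0, 0.001], [0, 0, 0]], [0.68, [0, 0, 0.001], [0, 0, 0]], [0.68, [0, 0, 0], [0, 0, 0]], [0.68, [0, 0, 0], [0, 0, 0]], [0.68, [0, 0, 0], [0, 0, 0]], [0.68, [0, 0, 0], [0, 0, 0]], [0.68, [0, 0, 0], [0, 0, 0]], [0.68, [0, 0, 0], [0, 0, 0]], [0.68, [0, 0, 0], [0, 0, 0]], [0.68, [0, 0, 0], [0, 0, 0]]]'

```text
time: 6.87
eef_pos: [0.5197, 0.0416, 0.0309]
tcp_rot: [0.971, -0.238, -0.001, 0.001]
contact_force: [-7.0, 0.7, 18.3]
opening: 0.684
finger_force: 9.9
```

```bash
python3 - <<'E'
from plant import *
import cv2
s=get_state()
print(s["eef_pos"],s["opening"],s["contact_force"],s["finger_force"])
im=read_camera("wrist")[:,:,::-1]; sc=read_camera("scene")[:,:,::-1]
a=cv2.resize(im,(560,420)); b=cv2.resize(sc[210:320,240:400],(240,165),interpolation=cv2.INTER_CUBIC)
o=np.zeros((420,800,3),np.uint8) if 'np' in globals() else __import__('numpy').zeros((420,800,3),'uint8')
o[:,:560]=a;o[:165,560:]=b;cv2.imwrite("pics/w3.png",o)
E
```

```text
[0.51966715 0.0415512  0.03087   ] 0.6843975490098808 [-7.01892269  0.69368742 18.30120118] 9.90266072563827
```

View pics/w3.png

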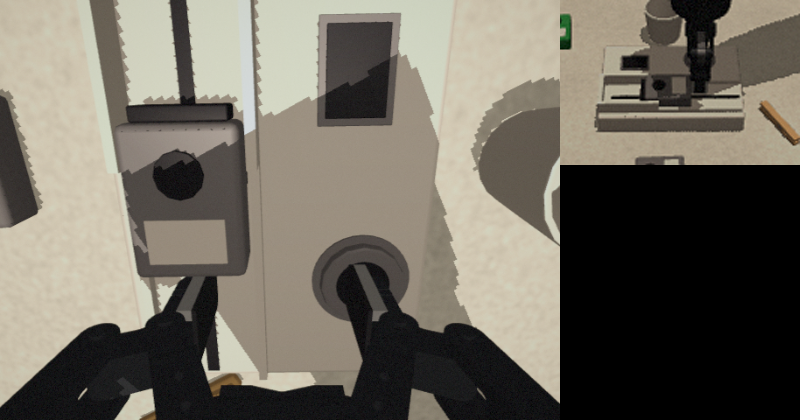

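The cartridge has slid out and its front rests against the runway finger near (190,275). The other finger is centred on the key near (360,275), which has bottomed out. I'll hold and check that the cartridge is still.

Request:
move_arm --moves '[[0.68, [0, 0, 0], [0, 0, 0]], [0.68, [0, 0, 0], [0, 0, 0]], [0.68, [0, 0, 0], [0, 0, 0]], [0.68, [0, 0, 0], [0, 0, 0]], [0.68, [0, 0, 0], [0, 0, 0]], [0.68, [0, 0, 0], [0, 0, 0]], [0.68, [0, 0, 0], [0, 0, 0]], [0.68, [0, 0, 0], [0, 0, 0]], [0.68, [0, 0, 0], [0, 0, 0]], [0.68, [0, 0, 0], [0, 0, 0]]]'

```text
time: 7.8
eef_pos: [0.5197, 0.0416, 0.0308]
tcp_rot: [0.971, -0.238, -0.001, 0.001]
contact_force: [-8.4, 0.7, 18.9]
opening: 0.68
finger_force: 9.9
```

```bash
python3 - <<'E'
from plant import *
import cv2,numpy as np
s=get_state()
print(s["time"],s["eef_pos"],s["opening"],s["contact_force"],s["finger_force"])
im=read_camera("wrist")[:,:,::-1]; o=cv2.imread("pics/w3.png")[:,:560].astype(int)
d=np.abs(cv2.resize(im,(560,420)).astype(int)-o).max(2); print("changed px",(d>30).sum(), "in cart",(d[90:290,100:255]>30).sum())
E
```

```text
7.8 [0.51966532 0.04156589 0.03084715] 0.6801803275077246 [-8.35248954  0.69992256 18.92916937] 9.906726032495499
changed px 3 in cart 1
```

The picture has not changed over the hold, so the cartridge is standing still and the key is held down.

```bash
python3 -c "
from plant import *
print(sign_off())"
```

```text
the job is handed in; nothing more can be done
None
```

I handed the job in with the key pressed to its stop under one finger. The cartridge stands still against the other finger on the runway, its front about 40 mm on from its start, well past the gate.

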